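Work a spring-centred tilt fixture to both set tabs

ROBOT

A 6-joint arm with a two-finger parallel gripper is mounted at the origin on the work surface. World frame = base frame: x ahead of the robot, y to its left, z up, the work surface at z = 0. Lengths are in m, angles in rad, forces in N, time in s.
With the tool pointing down it reaches from about 0.25 to 0.775 m from the base axis. Payload 4 kg.
Tool frame: the origin (TCP) lies between the finger pads; the fingertips stand 14 mm ahead of it and the grasp point (between the pads) lies 5 mm behind it; z points along the fingers, y is the direction in which the jaws open and shut (so a half turn about z gives the same grasp; the last joint's range is limited). The gripper opens to 94 mm and grips with 3 to 60 N. Pads are 16 mm wide; open, the fingers measure 119 mm over their backs; the gripper's body (75 mm by 177 mm) begins 78 mm behind the grasp point.
Start: joints at [1.181, 0.087, 1.371, -0, 1.684, -0.103], TCP at [0.156, 0.528, 0.22] pointing down, gripper open.
Joint ranges: [-3.1, 3.1], [-0.76, 2.03], [0.27, 2.55], [-1.08, 4.22], [0.17, 2.65], [-2.57, 2.57]. Speed limits (rad/s): [2.79, 2.79, 3.14, 3.14, 3.14, 3.14].

INTERFACE

Orientations are given as [roll, pitch, yaw] about the fixed x, y, z axes, in that order (R = Rz(yaw) Ry(pitch) Rx(roll)).
In Python, from bench import robot, cams, spotter gives the robot as it stands.
- The arm moves only by the shell command python3 -m inch 'ROWS'. ROWS is JSON, a list of rows, each an object of numbers: "grip": the opening, from 0 (shut) to 1 (fully open); "dx", "dy", "dz": the shift along the tool's x, y, z in units of 25 mm (1.0 is 25 mm); "rx", "ry", "rz": the turn, a rotation vector about the tool's x, y, z in units of 5 degrees (1.0 is 5 degrees). A call has 1 to 12 rows; each row shifts and turns the pose as measured when the row begins, along the tool's axes as they then stand; what a row does not reach is not made up. A row lasts 1/8 s, in which the tool goes at most 62.5 mm and 10.7 degrees, less where a joint would pass 70% of its speed; a pose out of reach is approached as far as the arm can. A call is refused whole if a number of a shift passes 1 or a number of a turn 1, either way. A call with a gripper value outside its range is refused whole. The fingers move at their own pace and stop on an object; the grip force is fixed at half the most. Time passes only in rows, so rows that do not move let the fingers close. It gives the time, the measured TCP pose, the force and the opening at its end, in the units of the state.
- robot.get_obs(): the state, without advancing time (a new reading comes with each control period).
- cams.snapshot(name): name is "scene" or "side" or "wrist"; returns a dict with "frame" (384x512x3 uint8, red, green, blue), "intrinsics" (3x3 intrinsics, pixels), "eye" and "orientation" of the camera in the world. Camera axes: x right, y up, looking along -z (the intrinsics and any distortion apply to the point x, -y, -z); pixel columns grow to the right and rows downward; lengths in m; the calibration is good to about 2 mm. The wrist camera is an equidistant fisheye: a pixel r from the principal point sees the ray r / f radians off the axis. A picture is of the moment at which its call begins. There is no depth.
- robot.close_job(): hands the job in, once; it reports no verdict.
Trained networks look in a picture, given as the dict that the camera call returned (one of the last four; its "shot" number tells which), for a name from the list of things; names that differ only in an ending like _2 or _b are one class to them, and where a whole thing is asked for, a point or a joint stands for the part that bears it (a point fixed in the world has none). Each returns a list of dicts, best first, with "score" (0 to 1); they miss things now and then, are a little off and sometimes report something else, mostly with a low value. They report only what shows in the picture. A call takes as long as a camera call.
- spotter.regions_of(picture, query): "pixels" (384x512 bool, what is visible of it) and "extent" ([left, top, right, bottom] in pixels, round what is visible of it).
- spotter.place_of(picture, query): "pixel" ([column, row] in pixels: a listed point, or the origin of a listed thing).
The state is a dict: "time": time; "joint_positions": joint angles; "qvel": joint speeds; "joint_torque": joint torques, N m; "tool_pos": TCP position; "ee_rot": TCP orientation; "wrist_force": force on the tool from outside, world axes, zero at the start; "wrist_torque": the same for the moment, N m; "width": finger opening in m.
Only numpy, scipy, OpenCV 4.12 (cv2) and the standard library are available. Lean on these libraries where they do the work, as an engineer would, in place of code of your own. Each camera call takes 0.05 s, during which the arm holds its last target.

TASK

Check the tilt fixture's springs: with the fingertips, gently press the round pad down until the pointer on the white scale is level with the upper tab, keep it there for at least half a second, and let go so that the plate springs back; then press the square pad in the same way until the pointer is level with the lower tab, hold as long, and let go. Do not push the pointer well past either tab. Only press the pads: do not push the pointer by hand, shift the tabs, or lift or move any of the loose parts.

Things in the scene. Friction and masses are not known exactly. Their poses are not given: they have to be found in the camera images.
- fixture: tilt fixture bolted to the bench: steel base 170 x 340 x 12 mm, carrying a spring-centred rocking plate and an upright scale. Origin on the bench below the rocking plate's middle; z up, y towards the scale, x away from the robot when unturned (turned up to 0.4 rad either way)
- plate_middle (a point): middle of the rocking aluminium plate, on its pivot axis, which runs along fixture x 80 mm above the bench. Plate 114 mm along x, 200 mm along y, 10 mm thick. A steel cone 58 mm wide at its foot stands on it, 12 mm off the middle to +x, reaching 135 mm above the bench
- scale_middle (a point): middle of the face of the white upright scale, which looks to fixture +x: 66 mm wide, 6 mm thick, top 140 mm above the bench, black lines every 10 mm, the longest at the pointer's rest height
- tilt_plate (a joint): tilt of the rocking plate in rad, 0 at rest (springs centre it, to within 0.01), stops at -0.3 and 0.3. Positive: the round pad's end is down and the pointer is up. Spring 4.0 N m/rad, well damped, so a pad needs about 5 N per 0.1 rad; it returns to rest by itself when let go
- round_pad: round press pad, black cap 28 mm across on a short post, at the corner of the rocking plate on the robot's side and farthest from the scale: 35 mm from the plate's middle towards the robot (fixture -x) and 80 mm along fixture -y from the pivot. Pressing it down raises the pointer. Origin at the foot of its post
- round_pad_top (a point): middle of the round pad's top face, 110 mm above the bench at rest
- square_pad: square press pad, black cap 26 x 26 mm on a short post, at the corner of the rocking plate on the robot's side and nearest the scale: 35 mm from the plate's middle along fixture -x and 80 mm along fixture +y from the pivot. Pressing it down lowers the pointer. Origin at the foot of its post
- square_pad_top (a point): middle of the square pad's top face, 110 mm above the bench at rest
- pointer: dark steel pointer, 8 mm thick with a 4 mm thick end, fixed to the rocking plate, reaching in fixture +y from the plate's end across the scale; it turns with the plate. Origin at its root
- pointer_tip (a point): tip of the pointer, 175 mm along fixture y from the pivot, 80 mm above the bench at rest; it moves 2.2 times as far up or down as the pressed pad moves the other way
- tab_high (a joint): height in m of the upper steel tab above the pointer's level position (80 mm above the bench); stiffly clamped on the scale, 0.018 to 0.041 as found
- tab_high_mark (a point): middle height of the upper tab's end next to the pointer's tip. The tab is a dark steel block 30 mm wide, 10 mm tall, with a small brass screw, on the scale's face
- tab_low (a joint): height in m of the lower steel tab relative to the pointer's level position, negative, -0.041 to -0.018 as found; stiffly clamped
- tab_low_mark (a point): middle height of the lower tab's end next to the pointer's tip; a block like the upper tab's
- spacer_tube: short steel tube, 38 mm across, 45 mm tall, standing on the bench on the robot's side of the fixture; origin at the middle of its underside; to be left alone
- hex_bolt: dark steel bolt standing on its head, 24 mm across, 50 mm tall, on the robot's side of the fixture; origin at the middle of its underside; to be left alone
- merge_cone: hollow steel exhaust cone standing wide end down beside the round pad's end of the fixture, 72 mm across, 85 mm tall; origin at the middle of its underside; to be left alone
- flange_ring: flat aluminium ring lying beyond the fixture, 84 mm across, 10 mm thick; origin at the middle of its underside; to be left alone
- wrench: steel wrench lying flat beyond the fixture; origin at the middle of its underside; to be left alone
- tube_stub: copper tube standing beside the scale's end of the fixture, 50 mm across, 75 mm tall; origin at the middle of its underside; to be left alone
- paste_jar: closed jar standing past the cone, 54 mm across, 60 mm tall; origin at the middle of its underside; to be left alone

How it is judged:
On the way, in this order (a step that is already met when the one before it is completed fails the run):
1. the round pad is pressed by the fingers with the pointer tip within 5 mm of the upper tab's middle height, for 0.4 s (z of pointer_tip in the frame of tab_high_mark between -0.005 and 0.005 m and contact force between round_pad and the fingers above 0.5 N), for 0.4 s.
2. the fixture is let go and the plate is back at rest (value of joint tilt_plate between -0.025 and 0.025 rad and contact force between fixture and the arm below 0.2 N and contact force between fixture and the fingers below 0.2 N), for 0.2 s.
3. the square pad is pressed by the fingers with the pointer tip within 5 mm of the lower tab's middle height, for 0.4 s (z of pointer_tip in the frame of tab_low_mark between -0.005 and 0.005 m and contact force between square_pad and the fingers above 0.5 N), for 0.4 s.
4. the fixture is let go and the plate is back at rest (all of step 2), for 0.2 s.
At the end, for the whole second after the job is handed in: the rocking plate is released and at rest within 0.025 rad of level, both tabs within 4 mm of where they were set, and every loose part within 20 mm of where it stood (all of step 4 and velocity of joint tilt_plate between -0.05 and 0.05 rad/s and distance of each of tab_high_mark, tab_low_mark from where it was at the start of the episode below 0.004 m and distance of each of spacer_tube, hex_bolt, merge_cone, flange_ring, wrench, tube_stub, paste_jar from where it was at the start of the episode below 0.02 m); the robot touches nothing.
It fails at once if the pointer is pushed more than 12 mm past a tab's middle height (z of pointer_tip in the frame of tab_high_mark above 0.012 m or z of pointer_tip in the frame of tab_low_mark below -0.012 m).
It fails at once if the pointer is pushed by hand (contact force between pointer and the fingers above 1 N or contact force between pointer and the arm above 1 N).
It fails at once if a pad is squeezed or shoved with more than 30 N (contact force between any of round_pad, square_pad and the fingers above 30 N).
It fails at once if a tab is shifted more than 4 mm (distance of any of tab_high_mark, tab_low_mark from where it was at the start of the episode above 0.004 m).
It fails at once if a loose part is lifted, carried, tipped or moved more than 20 mm (distance of any of spacer_tube, hex_bolt, merge_cone, flange_ring, wrench, tube_stub, paste_jar from where it was at the start of the episode above 0.02 m or angle between any of spacer_tube, hex_bolt, merge_cone, flange_ring, wrench, tube_stub, paste_jar's own z axis and vertical above 0.5 rad).
It also fails if it takes over 58 s, if anything falls off the work surface, if the arm or the gripper's body presses on something with over 40 N, if the wrist force passes 120 N, or if a joint passes its speed limit or range.

## Working session

There is one attempt and no reset: what is moved stays moved. The work goes in short steps, Python scripts to look and compute and a shell command to move; the robot and the scene stay as the last step left them, time stands still between calls to the robot, and variables do not carry over. Pictures are saved under pics/ and viewed, and the job is handed in when it is done.

```bash
ls; mkdir -p pics; cat > h.py <<'E'
import numpy as np, cv2
from bench import robot, cams, spotter
from scipy.spatial.transform import Rotation as R
def save(p,n): cv2.imwrite('pics/'+n+'.png',cv2.cvtColor(p['frame'],cv2.COLOR_RGB2BGR))
E
python3 - <<'E'
from h import *
o=robot.get_obs(); print(o)
for n in ['scene','side','wrist']:
    p=cams.snapshot(n); save(p,n+'0'); print(n,p['eye'],p['orientation'],p['intrinsics'],[k for k in p])
    for q in ['plate_middle','scale_middle','round_pad_top','square_pad_top','pointer_tip','tab_high_mark','tab_low_mark']:
        r=spotter.place_of(p,q); print(q,[(x['pixel'],round(x['score'],2)) for x in r[:2]])
E
```

```text
pics
{'time': 0.0, 'joint_positions': array([ 1.18088427e+00,  8.79685034e-02,  1.37221593e+00, -9.55179586e-06,
        1.68360077e+00, -1.03096550e-01]), 'qvel': array([-0.00073881,  0.00173959,  0.00043642, -0.00111809,  0.0011615 ,
       -0.00110697]), 'joint_torque': array([ 1.28028954e-03, -3.40170801e+01, -3.02432299e+01,  7.20693218e-02,
        3.27658828e-02, -1.26853652e-04]), 'tool_pos': array([0.15540647, 0.52705899, 0.21831621]), 'ee_rot': array([-3.13941077e+00, -2.16201236e-04,  2.85477585e+00]), 'wrist_force': array([-0.64424189, -0.04913027,  0.04664757]), 'wrist_torque': array([-0.00414922,  0.02689173, -0.01089532]), 'width': 0.09420928571050614}
scene [1.30855966 0.31214356 1.07336754] [0.69254471 0.00447953 1.99367655] [[453.65239381   0.         254.73243995]
 [  0.         453.65239381 190.74004087]
 [  0.           0.           1.        ]] ['frame', 'intrinsics', 'eye', 'orientation', 'shot']
plate_middle [([263.0, 279.1], 0.61)]
scale_middle [([306.6, 228.4], 0.96), ([281.8, 213.0], 0.51)]
round_pad_top [([200.3, 159.3], 0.73), ([246.2, 158.2], 0.65)]
squa
[... 390 characters left out ...]
intrinsics', 'eye', 'orientation', 'shot']
plate_middle [([279.0, 184.6], 0.74)]
scale_middle [([222.7, 245.1], 0.92)]
round_pad_top [([306.4, 161.7], 0.46)]
square_pad_top [([274.9, 212.3], 0.68)]
pointer_tip []
tab_high_mark [([217.8, 236.8], 0.46), ([307.7, 168.1], 0.18)]
tab_low_mark [([224.5, 256.5], 0.41)]
wrist [0.08980323 0.54653673 0.3858966 ] [-2.38191106e-01 -1.18451375e-03  1.28395665e+00] [[297.31863964   0.         256.50648042]
 [  0.         297.31863964 195.13237876]
 [  0.           0.           1.        ]] ['frame', 'intrinsics', 'eye', 'orientation', 'shot']
plate_middle []
scale_middle []
round_pad_top []
square_pad_top []
pointer_tip []
tab_high_mark []
tab_low_mark []
```

View pics/scene0.png

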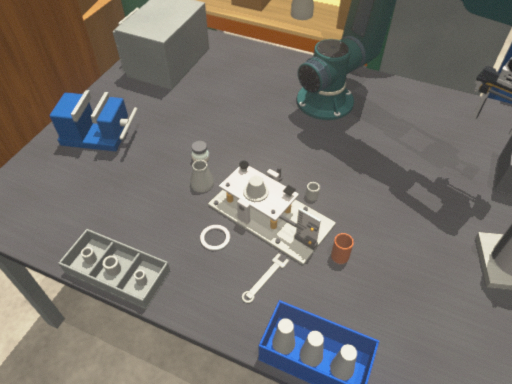

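View pics/side0.png

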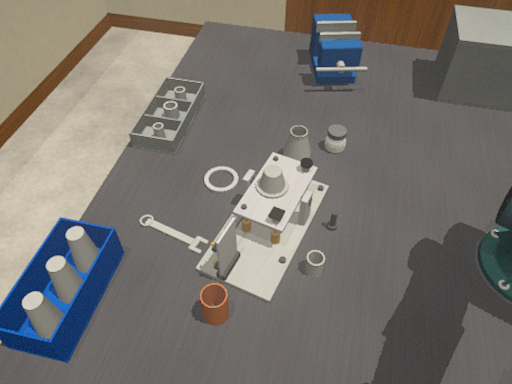

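View pics/wrist0.png

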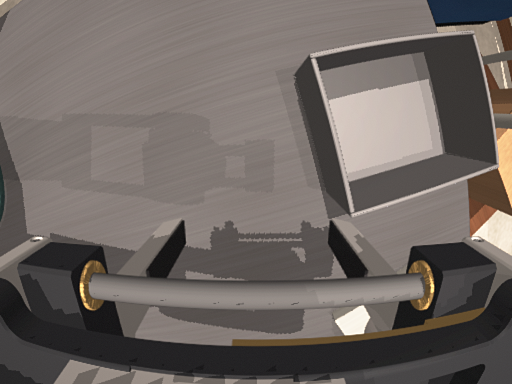

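```bash
python3 - <<'E'
import cv2
a=cv2.imread('pics/scene0.png')[140:270,190:360]; b=cv2.imread('pics/side0.png')[120:320,180:350]
cv2.imwrite('pics/sc_c.png',cv2.resize(a,None,fx=4.5,fy=4.5,interpolation=cv2.INTER_CUBIC))
cv2.imwrite('pics/si_c.png',cv2.resize(b,None,fx=3,fy=3,interpolation=cv2.INTER_CUBIC))
E
```

```text
(no output)
```

View pics/sc_c.png

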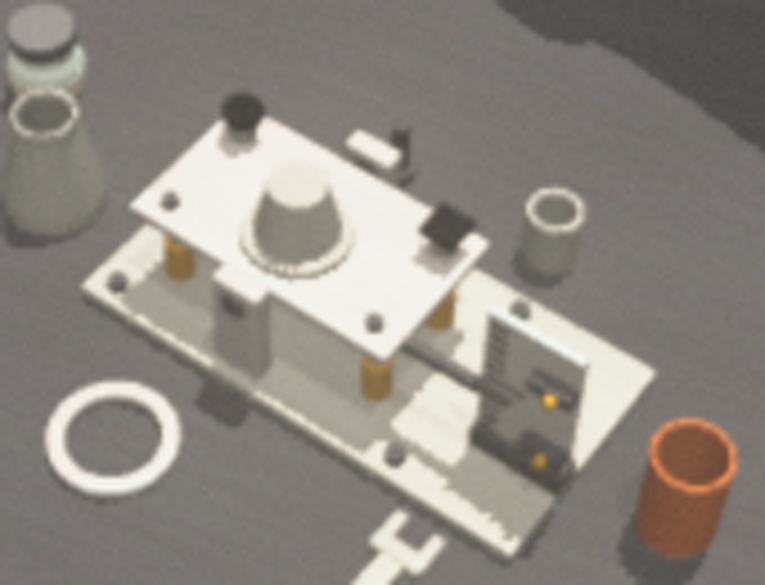

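View pics/si_c.png

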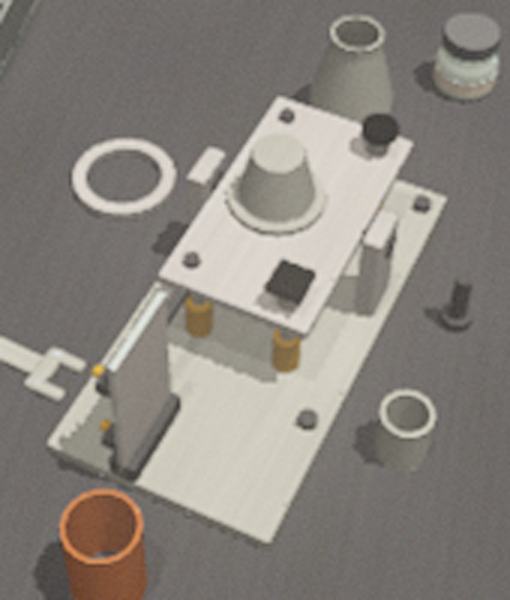

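```bash
cat >> h.py <<'E'
def proj(p,X):
    X=np.atleast_2d(X); c=R.from_euler('xyz',p['orientation']).inv().apply(X-np.asarray(p['eye']))
    K=p['intrinsics']; v=np.c_[c[:,0],-c[:,1],-c[:,2]]
    if p.get('fish'):
        th=np.arctan2(np.hypot(v[:,0],v[:,1]),v[:,2]); n=np.hypot(v[:,0],v[:,1])+1e-12
        return np.c_[K[0,2]+K[0,0]*th*v[:,0]/n,K[1,2]+K[1,1]*th*v[:,1]/n]
    return np.c_[K[0,2]+K[0,0]*v[:,0]/v[:,2],K[1,2]+K[1,1]*v[:,1]/v[:,2]]
SC=dict(eye=[1.30855966,.31214356,1.07336754],orientation=[.69254471,.00447953,1.99367655],intrinsics=np.array([[453.652,0,254.732],[0,453.652,190.740],[0,0,1]]))
SI=dict(eye=[.45115131,.60925382,.7979961],orientation=[.72882644,-.01302473,-2.92032929],intrinsics=np.array([[439.079,0,261.95],[0,439.079,188.114],[0,0,1]]))
def fx(p,L): # fixture->world
    L=np.atleast_2d(L); c,s=np.cos(p[2]),np.sin(p[2]); return np.c_[p[0]+c*L[:,0]-s*L[:,1],p[1]+s*L[:,0]+c*L[:,1],L[:,2]]
E
python3 - <<'E'
from h import *
from scipy.optimize import least_squares as ls
L=np.array([[-.035,-.08,.11],[-.035,.08,.11],[.012,0,.135]])
s=np.array([[244.1,163.5],[289.6,190],[256.4,178.9]]);d=np.array([[307,162.3],[277,213],[273,170]])
f=lambda p:np.r_[(proj(SC,fx(p,L))-s).ravel(),(proj(SI,fx(p,L))-d).ravel()]
r=ls(f,[.5,.1,0]);print(r.x,f(r.x).round(1)); P=r.x
print('pads',fx(P,L))
for a,b in (((312,229.1),(212.7,243.3)),((309.8,242.7),(215,261.7))):
    g=lambda X:np.r_[(proj(SC,X)-a).ravel(),(proj(SI,X)-b).ravel()]
    q=ls(g,[.6,.1,.1]); print('screw',q.x,q.fun.round(1),fx([0,0,-P[2]],q.x-[P[0],P[1],0]))
E
```

```text
[ 0.54989299 -0.02083441 -0.23730093] [ 0.4 -0.8  0.  -1.5 -0.   0.5 -0.1 -0.1 -0.6 -0.5 -0.3  0.5]
pads [[ 0.49706742 -0.09036469  0.11      ]
 [ 0.53468023  0.06515147  0.11      ]
 [ 0.5615567  -0.02365537  0.135     ]]
screw [0.63728382 0.16627566 0.10980813] [-0.4 -0.5 -0.3  0.4] [[0.04095594 0.20241034 0.10980813]]
screw [0.63720023 0.16629311 0.04579603] [-0.3 -0.5 -0.3  0.3] [[0.0408706  0.20240765 0.04579603]]
```

```bash
python3 -m inch '[{"grip":0,"rz":1},{"grip":0,"rz":1},{"grip":0,"rz":1},{"grip":0,"rz":1},{"grip":0,"rz":1},{"grip":0,"rz":1},{"grip":0,"rz":1},{"grip":0,"rz":1},{"grip":0,"rz":1},{"grip":0,"rz":1},{"grip":0,"rz":1},{"grip":0,"rz":1}]'; python3 -m inch '[{"grip":0,"rz":1},{"grip":0,"rz":1},{"grip":0,"rz":1},{"grip":0,"rz":1},{"grip":0,"rz":1}]'
cat > go.py <<'E'
import sys
from h import *
o=robot.get_obs(); Rt=R.from_euler('xyz',o['ee_rot'])
t=np.array([float(v) for v in sys.argv[1:4]]); yaw=float(sys.argv[4])
print('t',round(o['time'],2),'pos',o['tool_pos'].round(4),'rot',o['ee_rot'].round(3),'F',o['wrist_force'].round(2),'w',round(o['width'],3))
print('shift units',(Rt.inv().apply(t-o['tool_pos'])/.025).round(2),'turn units',((Rt.inv()*R.from_euler('xyz',[np.pi,0,yaw])).as_rotvec(degrees=True)/5).round(2))
E
python3 go.py .497 -.09 .2 1.333
```

```text
t 1.2 pos [0.1556 0.5275 0.2195] rot [3.142 0.    2.855] F [-0.06 -0.51 -0.29] w 0.094
shift units [-20.09 -19.83   0.78] turn units [ 0.   -0.   17.44]invalid input at $[0]: expected keys grip, dx, dy, dz, rx, ry, rz
invalid input at $[0]: expected keys grip, dx, dy, dz, rx, ry, rz
```

```bash
python3 -m inch '[{"grip":0,"dx":-0.71,"dy":-0.71,"dz":0,"rx":0,"ry":0,"rz":1},{"grip":0,"dx":-0.77,"dy":-0.64,"dz":0,"rx":0,"ry":0,"rz":1},{"grip":0,"dx":-0.82,"dy":-0.57,"dz":0,"rx":0,"ry":0,"rz":1},{"grip":0,"dx":-0.87,"dy":-0.5,"dz":0,"rx":0,"ry":0,"rz":1},{"grip":0,"dx":-0.9,"dy":-0.42,"dz":0,"rx":0,"ry":0,"rz":1},{"grip":0,"dx":-0.94,"dy":-0.34,"dz":0,"rx":0,"ry":0,"rz":1},{"grip":0,"dx":-0.97,"dy":-0.26,"dz":0,"rx":0,"ry":0,"rz":1},{"grip":0,"dx":-0.98,"dy":-0.17,"dz":0,"rx":0,"ry":0,"rz":1},{"grip":0,"dx":-1,"dy":-0.08,"dz":0,"rx":0,"ry":0,"rz":1},{"grip":0,"dx":-1,"dy":0,"dz":0,"rx":0,"ry":0,"rz":1},{"grip":0,"dx":-1,"dy":0.08,"dz":0,"rx":0,"ry":0,"rz":1},{"grip":0,"dx":-0.98,"dy":0.17,"dz":0,"rx":0,"ry":0,"rz":1}]'; python3 go.py .497 -.09 .2 1.333
```

```text
time: 2.7
tool_pos: [0.2988, 0.255, 0.2201]
ee_rot: [3.139, -0.001, 1.777]
wrist_force: [0.1, -0.1, 0.1]
width: 0.0006
t 2.7 pos [0.2988 0.255  0.2201] rot [ 3.139e+00 -1.000e-03  1.777e+00] F [ 0.08 -0.06  0.06] w 0.001
shift units [-15.13   4.94   0.8 ] turn units [ 0.03 -0.02  5.08]
```

```bash
python3 -m inch '[{"grip":0,"dx":-0.95,"dy":0.31,"dz":0,"rx":0,"ry":0,"rz":1},{"grip":0,"dx":-0.92,"dy":0.39,"dz":0,"rx":0,"ry":0,"rz":1},{"grip":0,"dx":-0.88,"dy":0.47,"dz":0,"rx":0,"ry":0,"rz":1},{"grip":0,"dx":-0.84,"dy":0.55,"dz":0,"rx":0,"ry":0,"rz":1},{"grip":0,"dx":-0.79,"dy":0.62,"dz":0,"rx":0,"ry":0,"rz":1},{"grip":0,"dx":-1,"dy":0.9,"dz":0,"rx":0,"ry":0,"rz":0},{"grip":0,"dx":-1,"dy":0.9,"dz":0,"rx":0,"ry":0,"rz":0},{"grip":0,"dx":-1,"dy":0.9,"dz":0,"rx":0,"ry":0,"rz":0},{"grip":0,"dx":-1,"dy":0.9,"dz":0,"rx":0,"ry":0,"rz":0},{"grip":0,"dx":-1,"dy":0.9,"dz":0,"rx":0,"ry":0,"rz":0}]'; python3 go.py .497 -.09 .2 1.333
python3 - <<'E'
from h import *
p=cams.snapshot('wrist'); save(p,'w1'); print(p['eye'],p['orientation'],p['intrinsics'][:2,2],p['shot'])
for q in ['round_pad_top','square_pad_top','pointer_tip','tab_high_mark','tab_low_mark','scale_middle']:
    print(q,[(x['pixel'],round(x['score'],2)) for x in spotter.place_of(p,q)[:2]])
E
```

```text
time: 3.95
tool_pos: [0.4429, -0.0109, 0.2221]
ee_rot: [3.134, -0.006, 1.326]
wrist_force: [0.4, 0.2, -0.3]
width: 0.0006
t 3.95 pos [ 0.4429 -0.0109  0.2221] rot [ 3.134 -0.006  1.326] F [ 0.36  0.23 -0.26] w 0.001
shift units [-2.55  2.86  0.89] turn units [ 0.09 -0.06 -0.08]
[0.45759608 0.05441055 0.38882706] [-0.23191901 -0.00728583 -0.24503746] [256.50648042 195.13237876] 4
round_pad_top [([328.9, 258.2], 0.6)]
square_pad_top [([334.9, 98.8], 0.6), ([322.8, 249.5], 0.52)]
pointer_tip []
tab_high_mark []
tab_low_mark [([353.6, 178.7], 0.38)]
scale_middle [([373.2, 15.8], 0.75)]
```

View pics/w1.png

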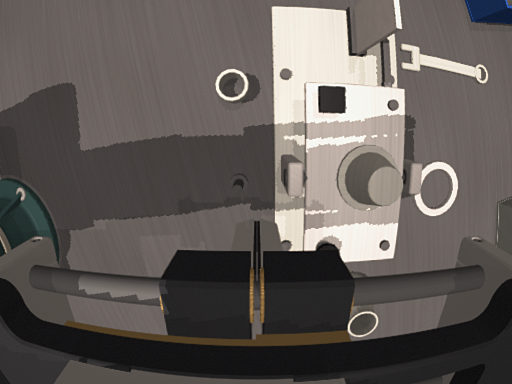

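```bash
python3 - <<'E'
from h import *
p=dict(eye=[0.45759608,0.05441055,0.38882706],orientation=[-0.23191901,-0.00728583,-0.24503746],intrinsics=np.array([[297.319,0,256.506],[0,297.319,195.132],[0,0,1]]),fish=1)
P=[.54989,-.02083,-.2373]
print(proj(p,fx(P,[[-.035,.08,.11],[-.035,-.08,.11],[.012,0,.135],[-.057,.1,.085],[.057,.1,.085],[.057,-.1,.085]])))
# fingertips
o=robot.get_obs();Rt=R.from_euler('xyz',o['ee_rot']); print(proj(p,o['tool_pos']+Rt.apply([0,0,.014])))
E
python3 - <<'E'
import cv2
a=cv2.imread('pics/w1.png')[0:140,250:440]
cv2.imwrite('pics/w1c.png',cv2.resize(a,None,fx=4,fy=4,interpolation=cv2.INTER_CUBIC))
E
```

```text
[[330.6294535   97.3233523 ]
 [324.58271875 255.37157632]
 [383.29376724 185.0458173 ]
 [303.45402915  79.67657137]
 [403.42399475  87.4319762 ]
 [390.74285053 257.61408411]]
[[255.06874121 228.9520802 ]]
```

View pics/w1c.png

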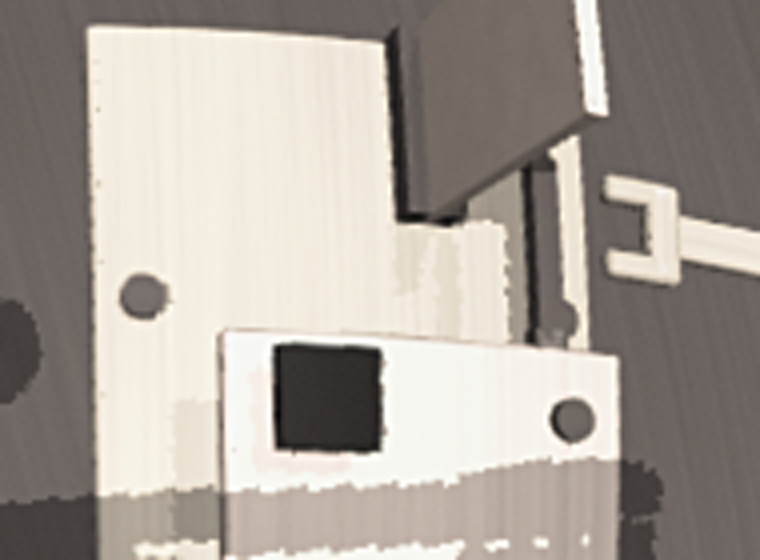

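```bash
python3 -m inch '[{"grip":0,"dx":-1,"dy":1,"dz":0,"rx":0,"ry":0,"rz":0},{"grip":0,"dx":-1,"dy":1,"dz":0.2,"rx":0.1,"ry":0,"rz":0},{"grip":0,"dx":-0.5,"dy":0.8,"dz":0.5,"rx":0,"ry":0,"rz":0},{"grip":0,"dx":0,"dy":0,"dz":0.5,"rx":0,"ry":0,"rz":0},{"grip":0,"dx":0,"dy":0,"dz":0,"rx":0,"ry":0,"rz":0}]'; python3 go.py .497 -.0904 .134 1.333
```

```text
time: 4.92
tool_pos: [0.4954, -0.0821, 0.1927]
ee_rot: [3.141, -0.008, 1.337]
wrist_force: [-0.2, 0.3, 1.0]
width: 0.0004
t 4.92 pos [ 0.4954 -0.0821  0.1927] rot [ 3.141 -0.008  1.337] F [-0.17  0.32  0.98] w 0.0
shift units [-0.33  0.14  2.35] turn units [ 0.01 -0.09  0.05]
```

```bash
python3 -m inch '[{"grip":0,"dx":-0.33,"dy":0.14,"dz":0.8,"rx":0,"ry":-0.09,"rz":0},{"grip":0,"dx":0,"dy":0,"dz":0.7,"rx":0,"ry":0,"rz":0},{"grip":0,"dx":0,"dy":0,"dz":0.4,"rx":0,"ry":0,"rz":0},{"grip":0,"dx":0,"dy":0,"dz":0,"rx":0,"ry":0,"rz":0},{"grip":0,"dx":0,"dy":0,"dz":0,"rx":0,"ry":0,"rz":0}]'; python3 go.py .497 -.0904 .124 1.333
python3 - <<'E'
from h import *
p=cams.snapshot('scene'); save(p,'s2');q=cams.snapshot('side'); save(q,'d2')
w=cams.snapshot('wrist'); save(w,'w2')
a=cv2.resize(cv2.imread('pics/s2.png')[130:270,190:360],None,fx=2.3,fy=2.3,interpolation=2);b=cv2.resize(cv2.imread('pics/d2.png')[120:260,200:370],None,fx=2.3,fy=2.3,interpolation=2)
cv2.imwrite('pics/c2.png',np.hstack([a,b]))
E
```

```text
time: 5.55
tool_pos: [0.4966, -0.0871, 0.1463]
ee_rot: [3.137, -0.001, 1.342]
wrist_force: [0.4, 0.6, -0.2]
width: 0.0003
t 5.55 pos [ 0.4966 -0.0871  0.1463] rot [ 3.137e+00 -1.000e-03  1.342e+00] F [ 0.42  0.59 -0.15] w 0.0
shift units [-0.13  0.04  0.89] turn units [ 0.06 -0.01  0.1 ]
```

View pics/c2.png

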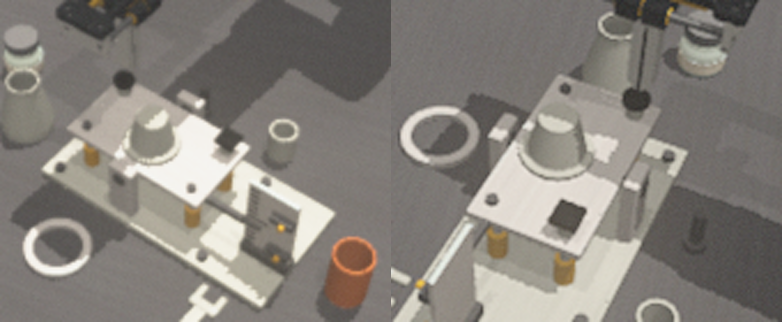

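View pics/w2.png

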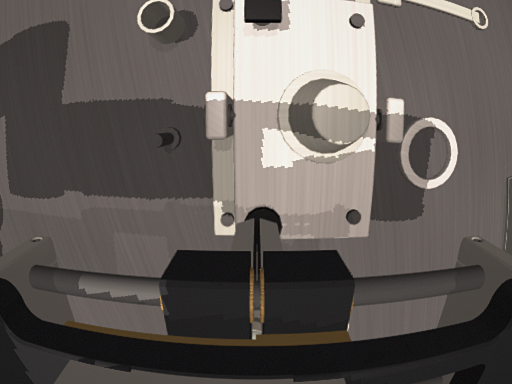

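```bash
python3 -m inch '[{"grip":0,"dx":-0.13,"dy":0.04,"dz":0.4,"rx":0,"ry":0,"rz":0},{"grip":0,"dx":0,"dy":0,"dz":0.3,"rx":0,"ry":0,"rz":0},{"grip":0,"dx":0,"dy":0,"dz":0,"rx":0,"ry":0,"rz":0}]';python3 -m inch '[{"grip":0,"dx":0,"dy":0,"dz":0.2,"rx":0,"ry":0,"rz":0},{"grip":0,"dx":0,"dy":0,"dz":0,"rx":0,"ry":0,"rz":0}]'; python3 -m inch '[{"grip":0,"dx":0,"dy":0,"dz":0.2,"rx":0,"ry":0,"rz":0},{"grip":0,"dx":0,"dy":0,"dz":0,"rx":0,"ry":0,"rz":0}]'
```

```text
time: 6.08
tool_pos: [0.4972, -0.0912, 0.1279]
ee_rot: [3.136, -0.001, 1.341]
wrist_force: [-0.8, 0.3, -0.3]
width: 0.0001
time: 6.32
tool_pos: [0.4975, -0.0918, 0.1231]
ee_rot: [3.135, 0.0, 1.341]
wrist_force: [-0.7, 0.2, 0.8]
width: 0.0005
time: 6.58
tool_pos: [0.4976, -0.0929, 0.1196]
ee_rot: [3.134, 0.003, 1.341]
wrist_force: [-1.3, -0.2, 2.8]
width: 0.0006
```

```bash
python3 -m inch '[{"grip":0,"dx":0.04,"dy":0,"dz":0.2,"rx":0,"ry":0,"rz":0},{"grip":0,"dx":0,"dy":0,"dz":0,"rx":0,"ry":0,"rz":0}]';python3 -m inch '[{"grip":0,"dx":0,"dy":0,"dz":0.12,"rx":0,"ry":0,"rz":0},{"grip":0,"dx":0,"dy":0,"dz":0,"rx":0,"ry":0,"rz":0}]'
cat > look.py <<'E'
import sys
from h import *
n=sys.argv[1]
o=robot.get_obs(); print(o['time'],o['tool_pos'].round(4),o['wrist_force'].round(2))
p=cams.snapshot('scene'); save(p,'s'+n)
for q in ['pointer_tip','tab_high_mark','tab_low_mark']: print(q,[(x['pixel'],round(x['score'],2)) for x in spotter.place_of(p,q)[:2]])
a=p['frame'][150:260,230:340,::-1]
cv2.imwrite('pics/c'+n+'.png',cv2.resize(a,None,fx=5.4,fy=5.4,interpolation=cv2.INTER_CUBIC))
E
python3 look.py 3
```

```text
time: 6.82
tool_pos: [0.4977, -0.0938, 0.1169]
ee_rot: [3.132, 0.007, 1.34]
wrist_force: [-1.4, 0.9, 4.5]
width: 0.0004
time: 7.08
tool_pos: [0.4976, -0.0939, 0.1162]
ee_rot: [3.131, 0.007, 1.34]
wrist_force: [-2.5, 0.5, 5.8]
width: 0.0001
7.075 [ 0.4976 -0.0939  0.1162] [-2.46  0.49  5.81]
pointer_tip [([302.2, 227.6], 0.5)]
tab_high_mark [([308.0, 220.8], 0.62)]
tab_low_mark [([309.9, 235.3], 0.42)]
```

View pics/c3.png

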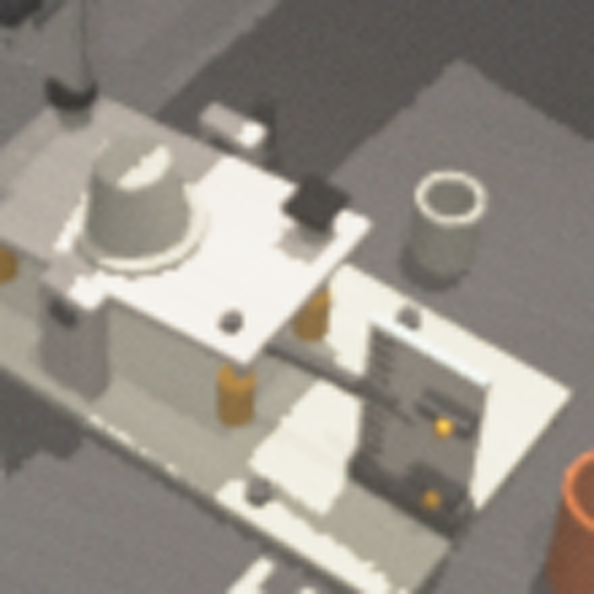

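```bash
python3 -m inch '[{"grip":0,"dx":0.05,"dy":0,"dz":0.2,"rx":0,"ry":0,"rz":0},{"grip":0,"dx":0,"dy":0,"dz":0,"rx":0,"ry":0,"rz":0}]'; python3 look.py 4; python3 - <<'E'
from h import *
P=[.54989,-.02083,-.2373]
for t in (0,.1,.12,.14,.16,.172,.19):
    print(t,proj(SC,fx(P,[[.042,.175*np.cos(t),.08+.175*np.sin(t)]])).round(1), 'plate corner',proj(SC,fx(P,[[.057,.1*np.cos(t),.08+.1*np.sin(t)+.005]])).round(1))
E
```

```text
time: 7.52
tool_pos: [0.4975, -0.0944, 0.1143]
ee_rot: [3.13, 0.012, 1.34]
wrist_force: [-2.1, 0.5, 6.1]
width: 0.0007
7.525 [ 0.4975 -0.0944  0.1143] [-2.09  0.51  6.11]
pointer_tip [([301.9, 228.3], 0.54)]
tab_high_mark [([308.3, 220.7], 0.44)]
tab_low_mark [([341.0, 254.9], 0.6), ([306.1, 240.4], 0.53)]
0 [[301.7 230.1]] plate corner [[275.6 218.6]]
0.1 [[301.9 226.1]] plate corner [[275.6 216.3]]
0.12 [[301.9 225.3]] plate corner [[275.5 215.9]]
0.14 [[301.9 224.4]] plate corner [[275.5 215.4]]
0.16 [[301.8 223.6]] plate corner [[275.4 214.9]]
0.172 [[301.8 223. ]] plate corner [[275.3 214.6]]
0.19 [[301.7 222.2]] plate corner [[275.3 214.1]]
```

View pics/c4.png

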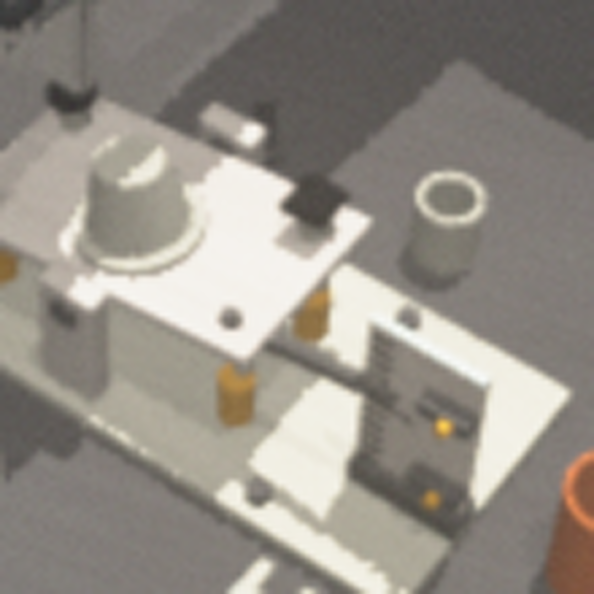

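```bash
cat > tilt.py <<'E'
import sys
from h import *
# track plate patch (rivet + square pad) in the scene picture vs rest, via template matching with subpixel
def shift(img,ref,box):
    l,t,r,b=box; u=6
    g0=cv2.resize(cv2.cvtColor(ref,cv2.COLOR_BGR2GRAY)[t:b,l:r],None,fx=u,fy=u,interpolation=2)
    g1=cv2.resize(cv2.cvtColor(img,cv2.COLOR_BGR2GRAY)[t-8:b+8,l-5:r+5],None,fx=u,fy=u,interpolation=2)
    m=cv2.matchTemplate(g1,g0,cv2.TM_CCOEFF_NORMED); _,v,_,(x,y)=cv2.minMaxLoc(m)
    return x/u-5,y/u-8,v
if __name__=='__main__':
    ref=cv2.imread('pics/s2.png')
    for n in sys.argv[1:]:
        im=cv2.imread('pics/s'+n+'.png')
        for nm,L,box in (('rivet',(.047,.088,.085),(269,208,278,217)),('sq',(-.035,.08,.11),(281,183,300,197)),('corner',(.057,.1,.08),(264,210,279,223)),('ptr',(.045,.14,.08),(284,216,296,228))):
            P=[.54989,-.02083,-.2373]; L=np.array(L)
            def at(t): 
                y,z=L[1],L[2]-.08; return fx(P,[[L[0],y*np.cos(t)-z*np.sin(t),.08+y*np.sin(t)+z*np.cos(t)]])
            s=shift(im,ref,box); ts=np.linspace(-.3,.3,601); d=[(proj(SC,at(t))-proj(SC,at(0)))[0,1] for t in ts]
            print(n,nm,np.round(s,2),'t=',round(ts[np.argmin(np.abs(np.array(d)-s[1]))],3))
E
python3 tilt.py 3 4
```

```text
3 rivet [-0.33 -2.17  0.98] t= 0.102
3 sq [-1.   -2.33  0.96] t= 0.097
3 corner [-0.33 -2.17  0.98] t= 0.095
3 ptr [ 1.5  -2.83  0.95] t= 0.089
4 rivet [-0.5  -2.83  0.99] t= 0.133
4 sq [-1.17 -2.83  0.94] t= 0.118
4 corner [-0.5  -2.83  0.98] t= 0.123
4 ptr [ 1.5  -3.5   0.91] t= 0.109
```

```bash
python3 -m inch '[{"grip":0,"dx":0.05,"dy":0,"dz":0.25,"rx":0,"ry":0,"rz":0},{"grip":0,"dx":0.03,"dy":0,"dz":0.15,"rx":0,"ry":0,"rz":0}]'; python3 look.py 5; python3 tilt.py 5
```

```text
time: 7.98
tool_pos: [0.4974, -0.0954, 0.1089]
ee_rot: [3.129, 0.019, 1.34]
wrist_force: [-6.0, -0.6, 12.4]
width: 0.0005
7.975 [ 0.4974 -0.0954  0.1089] [-5.98 -0.56 12.39]
pointer_tip [([300.2, 220.7], 0.43)]
tab_high_mark [([306.7, 222.7], 0.49), ([309.3, 235.4], 0.24)]
tab_low_mark [([304.7, 234.5], 0.47)]
5 rivet [-0.83 -4.33  0.98] t= 0.198
5 sq [-2.   -4.33  0.89] t= 0.179
5 corner [-0.83 -4.33  0.97] t= 0.183
5 ptr [ 0.33 -6.5   0.84] t= 0.195
```

View pics/c5.png

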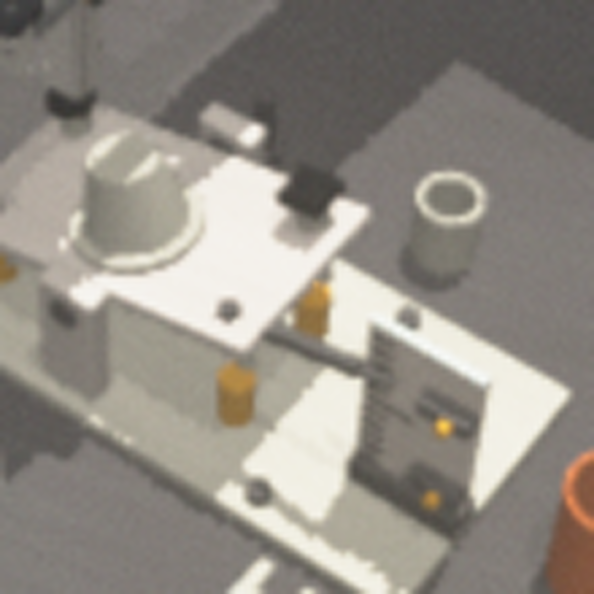

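```bash
python3 -m inch '[{"grip":0,"dx":0,"dy":0,"dz":0,"rx":0,"ry":0,"rz":0}]'; python3 look.py 6; python3 tilt.py 6; python3 - <<'E'
import cv2,numpy as np
f=lambda n:cv2.resize(cv2.imread(f'pics/{n}.png')[205:250,285:325],None,fx=9,fy=9,interpolation=2)
cv2.imwrite('pics/z6.png',np.hstack([f('s5'),f('s6')]))
E
```

```text
time: 8.3
tool_pos: [0.4974, -0.0952, 0.111]
ee_rot: [3.128, 0.018, 1.34]
wrist_force: [-3.4, 1.4, 8.6]
width: 0.0004
8.3 [ 0.4974 -0.0952  0.111 ] [-3.45  1.4   8.58]
pointer_tip [([302.7, 222.2], 0.64), ([259.4, 191.4], 0.54)]
tab_high_mark [([290.2, 192.6], 0.55), ([307.1, 221.3], 0.53)]
tab_low_mark [([307.8, 235.6], 0.6)]
6 rivet [-0.67 -3.83  0.98] t= 0.177
6 sq [-1.67 -3.83  0.91] t= 0.159
6 corner [-0.67 -3.83  0.97] t= 0.164
6 ptr [-0.17 -5.83  0.85] t= 0.177
```

View pics/z6.png

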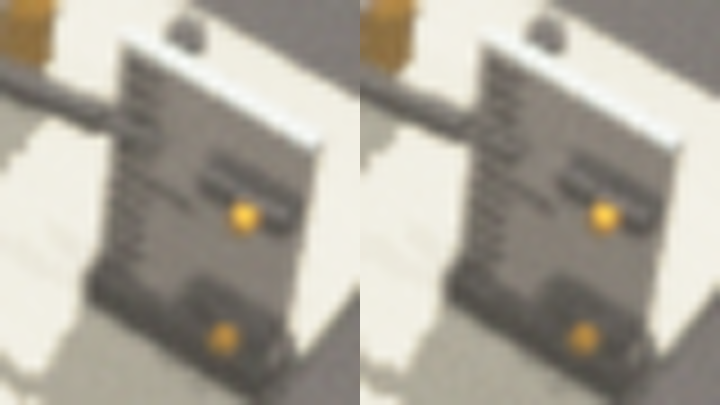

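```bash
python3 -m inch '[{"grip":0,"dx":0.02,"dy":0,"dz":0.05,"rx":0,"ry":0,"rz":0},{"grip":0,"dx":0,"dy":0,"dz":0.05,"rx":0,"ry":0,"rz":0}]'; python3 look.py 7; python3 tilt.py 7;
```

```text
time: 8.75
tool_pos: [0.4974, -0.0948, 0.1121]
ee_rot: [3.126, 0.019, 1.34]
wrist_force: [-3.4, 0.5, 9.0]
width: 0.0003
8.75 [ 0.4974 -0.0948  0.1121] [-3.39  0.46  8.99]
pointer_tip [([285.2, 188.0], 0.55), ([302.7, 222.3], 0.41)]
tab_high_mark [([309.2, 222.3], 0.42)]
tab_low_mark [([284.7, 187.4], 0.54), ([307.6, 236.2], 0.53)]
7 rivet [-0.5  -3.5   0.98] t= 0.162
7 sq [-1.5  -3.5   0.92] t= 0.145
7 corner [-0.67 -3.5   0.97] t= 0.15
7 ptr [ 1.5  -4.5   0.86] t= 0.139
```

```bash
python3 -m inch '[{"grip":0,"dx":0.02,"dy":0,"dz":0.15,"rx":0,"ry":0,"rz":0},{"grip":0,"dx":0,"dy":0,"dz":0.12,"rx":0,"ry":0,"rz":0}]'; python3 look.py 8; python3 tilt.py 8;
```

```text
time: 9.2
tool_pos: [0.4973, -0.0953, 0.1095]
ee_rot: [3.125, 0.022, 1.34]
wrist_force: [-5.2, -0.6, 9.6]
width: 0.0006
9.2 [ 0.4973 -0.0953  0.1095] [-5.19 -0.61  9.58]
pointer_tip [([303.0, 221.7], 0.5)]
tab_high_mark [([310.0, 220.1], 0.44)]
tab_low_mark [([308.9, 234.6], 0.55), ([246.9, 173.1], 0.28)]
8 rivet [-0.67 -4.17  0.99] t= 0.191
8 sq [-1.83 -4.17  0.89] t= 0.172
8 corner [-0.83 -4.17  0.97] t= 0.177
8 ptr [ 0.17 -6.33  0.83] t= 0.191
```

```bash
python3 -m inch '[{"grip":0,"dx":0,"dy":0,"dz":0.08,"rx":0,"ry":0,"rz":0},{"grip":0,"dx":0.02,"dy":0,"dz":0.08,"rx":0,"ry":0,"rz":0},{"grip":0,"dx":0,"dy":0,"dz":0.08,"rx":0,"ry":0,"rz":0},{"grip":0,"dx":0.02,"dy":0,"dz":0.08,"rx":0,"ry":0,"rz":0}]'; python3 look.py 9; python3 tilt.py 9;
```

```text
time: 9.9
tool_pos: [0.4973, -0.0951, 0.11]
ee_rot: [3.122, 0.024, 1.34]
wrist_force: [-4.5, -2.5, 10.3]
width: 0.0001
9.9 [ 0.4973 -0.0951  0.11  ] [-4.53 -2.45 10.3 ]
pointer_tip [([301.4, 220.2], 0.58), ([284.5, 185.8], 0.38)]
tab_high_mark [([311.0, 223.1], 0.58)]
tab_low_mark [([258.3, 191.5], 0.67), ([308.8, 236.4], 0.58)]
9 rivet [-0.83 -4.    0.99] t= 0.184
9 sq [-1.83 -4.    0.9 ] t= 0.165
9 corner [-0.83 -4.    0.97] t= 0.17
9 ptr [ 0.   -6.17  0.85] t= 0.186
```

```bash
python3 -m inch '[{"grip":0,"dx":0,"dy":0,"dz":-0.5,"rx":0,"ry":0,"rz":0},{"grip":0,"dx":0,"dy":0,"dz":-0.8,"rx":0,"ry":0,"rz":0},{"grip":0,"dx":0,"dy":0,"dz":-1,"rx":0,"ry":0,"rz":0},{"grip":0,"dx":0,"dy":0,"dz":-1,"rx":0,"ry":0,"rz":0},{"grip":0,"dx":0,"dy":0,"dz":0,"rx":0.2,"ry":0.2,"rz":0}]'; python3 look.py 10; python3 tilt.py 10; python3 - <<'E'
from h import *
print(fx([.54989,-.02083,-.2373],[.15,.122,0]))
E
python3 go.py .724 .062 .185 1.333
```

```text
time: 10.72
tool_pos: [0.4963, -0.0905, 0.1945]
ee_rot: [3.14, 0.002, 1.343]
wrist_force: [-0.3, 0.6, -0.5]
width: 0.0005
10.725 [ 0.4963 -0.0905  0.1945] [-0.3   0.56 -0.51]
pointer_tip [([262.6, 280.1], 0.59), ([302.3, 230.3], 0.45)]
tab_high_mark [([307.8, 221.4], 0.6)]
tab_low_mark [([305.3, 237.6], 0.44), ([259.9, 191.8], 0.3)]
10 rivet [0. 0. 1.] t= 0.0
10 sq [0. 0. 1.] t= 0.0
10 corner [0. 0. 1.] t= 0.0
10 ptr [0. 0. 1.] t= 0.0
[[0.72436609 0.06248923 0.        ]]
t 10.93 pos [ 0.4945 -0.0907  0.1905] rot [-3.136e+00  2.000e-03  1.341e+00] F [ 0.34  0.52 -0.46] w 0.0
shift units [8.04 7.55 0.16] turn units [-0.07  0.03  0.09]
```

```bash
python3 -m inch '[{"grip":0,"dx":1,"dy":1,"dz":0,"rx":0,"ry":0,"rz":0},{"grip":0,"dx":1,"dy":1,"dz":0,"rx":0,"ry":0,"rz":0},{"grip":0,"dx":1,"dy":1,"dz":0,"rx":0,"ry":0,"rz":0},{"grip":0,"dx":1,"dy":1,"dz":0,"rx":0,"ry":0,"rz":0},{"grip":0,"dx":1,"dy":1,"dz":0,"rx":0,"ry":0,"rz":0},{"grip":0,"dx":1,"dy":1,"dz":0,"rx":0,"ry":0,"rz":0},{"grip":0,"dx":1,"dy":1,"dz":0,"rx":0,"ry":0,"rz":0},{"grip":0,"dx":1,"dy":1,"dz":0,"rx":0,"ry":0,"rz":0},{"grip":0,"dx":0,"dy":0,"dz":0,"rx":0,"ry":0,"rz":0}]'
python3 - <<'E'
from h import *
w=cams.snapshot('wrist'); save(w,'w11'); print(w['eye'],w['orientation'])
for q in ['pointer_tip','tab_high_mark','tab_low_mark']: print(q,[(x['pixel'],round(x['score'],2)) for x in spotter.place_of(w,q)[:2]])
E
```

```text
time: 12.05
tool_pos: [0.7361, 0.0628, 0.1677]
ee_rot: [-3.108, 0.006, 1.339]
wrist_force: [-0.6, 0.4, -0.4]
width: 0.0004
[0.75708014 0.12863232 0.3334728 ] [-0.24410175  0.03377852 -0.23243222]
pointer_tip [([125.4, 146.5], 0.61), ([139.1, 133.1], 0.28)]
tab_high_mark [([110.2, 137.5], 0.92)]
tab_low_mark [([139.4, 135.2], 0.66)]
```

View pics/w11.png

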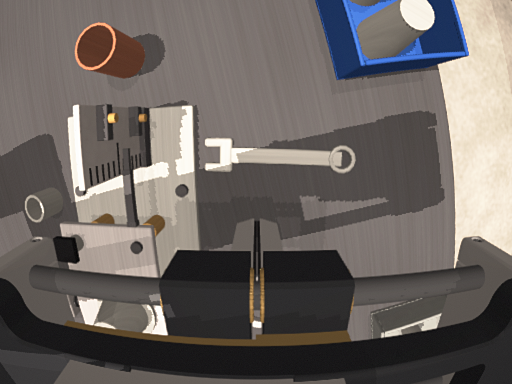

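```bash
python3 - <<'E'
from h import *
cv2.imwrite('pics/w11c.png',cv2.resize(cv2.imread('pics/w11.png')[90:190,60:160],None,fx=6,fy=6,interpolation=2))
p=dict(eye=[.75708,.12863,.33347],orientation=[-0.24410175,0.03377852,-0.23243222],intrinsics=np.array([[297.319,0,256.506],[0,297.319,195.132],[0,0,1]]),fish=1)
P=[.54989,-.02083,-.2373]
for nm,L in (('tip',(.042,.175,.08)),('hi screw',(.041,.202,.11)),('lo screw',(.041,.202,.046)),('hi end',(.036,.187,.11)),('lo end',(.036,.187,.046)),('plate rivet',(.047,.088,.085)),('corner',(.057,.1,.085))):
    q=proj(p,fx(P,L))[0]; print(nm,q.round(1),'crop',((q-[60,90])*6).round(0))
E
```

```text
tip [130.6 146.8] crop [424. 341.]
hi screw [113.  117.8] crop [318. 167.]
lo screw [143.1 117.7] crop [499. 166.]
hi end [108.6 136.2] crop [292. 277.]
lo end [139.1 132.5] crop [475. 255.]
plate rivet [141.2 237.9] crop [487. 887.]
corner [149.2 226.7] crop [535. 820.]
```

View pics/w11c.png

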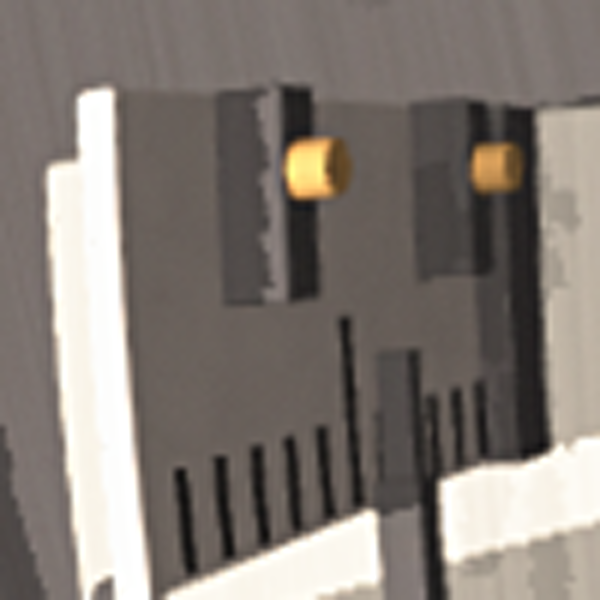

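```bash
python3 -m inch '[{"grip":0,"dx":0,"dy":0,"dz":-1,"rx":-0.4,"ry":0,"rz":0},{"grip":0,"dx":0,"dy":-0.5,"dz":-0.6,"rx":0,"ry":0,"rz":0}]'; python3 go.py .535 .065 .2 1.333
```

```text
time: 12.5
tool_pos: [0.7222, 0.0622, 0.2141]
ee_rot: [3.134, 0.007, 1.334]
wrist_force: [-0.0, -0.8, 0.5]
width: 0.0007
t 12.5 pos [0.7222 0.0622 0.2141] rot [3.134 0.007 1.334] F [-0.03 -0.77  0.53] w 0.001
shift units [-1.64 -7.31  0.52] turn units [0.08 0.07 0.01]
```

```bash
python3 -m inch '[{"grip":0,"dx":-0.23,"dy":-1,"dz":0,"rx":0.08,"ry":0.07,"rz":0},{"grip":0,"dx":-0.23,"dy":-1,"dz":0,"rx":0,"ry":0,"rz":0},{"grip":0,"dx":-0.23,"dy":-1,"dz":0,"rx":0,"ry":0,"rz":0},{"grip":0,"dx":-0.23,"dy":-1,"dz":0,"rx":0,"ry":0,"rz":0},{"grip":0,"dx":-0.23,"dy":-1,"dz":0,"rx":0,"ry":0,"rz":0},{"grip":0,"dx":-0.23,"dy":-1,"dz":0,"rx":0,"ry":0,"rz":0},{"grip":0,"dx":-0.23,"dy":-1,"dz":0,"rx":0,"ry":0,"rz":0},{"grip":0,"dx":0,"dy":0,"dz":0,"rx":0,"ry":0,"rz":0}]'; python3 go.py .535 .065 .15 1.333
```

```text
time: 13.5
tool_pos: [0.5322, 0.0644, 0.2358]
ee_rot: [3.108, -0.008, 1.334]
wrist_force: [0.9, 1.1, 0.0]
width: 0.0006
t 13.5 pos [0.5322 0.0644 0.2358] rot [ 3.108 -0.008  1.334] F [0.92 1.09 0.  ] w 0.001
shift units [ 0.02 -0.01  3.43] turn units [ 0.38 -0.1   0.  ]
```

```bash
python3 -m inch '[{"grip":0,"dx":0,"dy":0,"dz":1,"rx":0.38,"ry":-0.1,"rz":0},{"grip":0,"dx":0,"dy":0,"dz":1,"rx":0,"ry":0,"rz":0},{"grip":0,"dx":0,"dy":0,"dz":1,"rx":0,"ry":0,"rz":0},{"grip":0,"dx":0,"dy":0,"dz":0,"rx":0,"ry":0,"rz":0}]'; python3 go.py .535 .065 .13 1.333
python3 - <<'E'
from h import *
w=cams.snapshot('wrist'); save(w,'w12')
q=cams.snapshot('side'); save(q,'d12')
b=cv2.resize(cv2.imread('pics/d12.png')[120:290,180:350],None,fx=2.3,fy=2.3,interpolation=2);a=cv2.resize(cv2.imread('pics/w12.png'),None,fx=.76,fy=.76)
H=391; cv2.imwrite('pics/c12.png',np.hstack([cv2.copyMakeBorder(a,0,391-a.shape[0],0,0,0),b]))
E
```

```text
time: 14.0
tool_pos: [0.5346, 0.064, 0.1559]
ee_rot: [-3.139, 0.001, 1.333]
wrist_force: [-0.2, -1.1, 0.1]
width: 0.0007
t 14.0 pos [0.5346 0.064  0.1559] rot [-3.139e+00  1.000e-03  1.333e+00] F [-0.23 -1.14  0.05] w 0.001
shift units [0.04 0.01 1.04] turn units [-0.03  0.01 -0.  ]
```

View pics/c12.png

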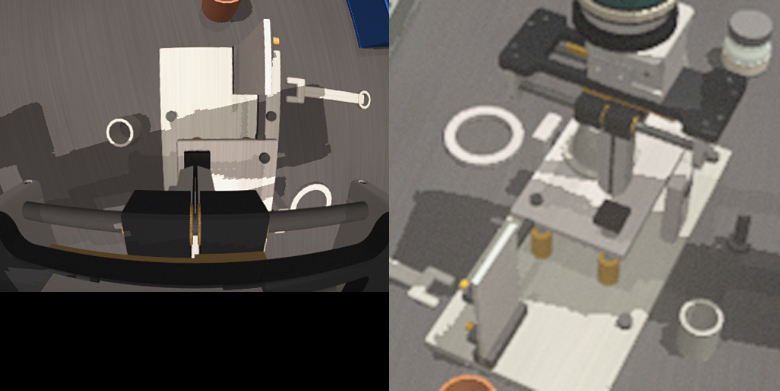

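```bash
python3 -m inch '[{"grip":0,"dx":0.06,"dy":0,"dz":0.8,"rx":0,"ry":0,"rz":0},{"grip":0,"dx":0.02,"dy":0,"dz":0.25,"rx":0,"ry":0,"rz":0},{"grip":0,"dx":0.02,"dy":0,"dz":0,"rx":0,"ry":0,"rz":0}]';python3 -m inch '[{"grip":0,"dx":0.02,"dy":0,"dz":0.2,"rx":0,"ry":0,"rz":0},{"grip":0,"dx":0,"dy":0,"dz":0,"rx":0,"ry":0,"rz":0}]'; python3 -m inch '[{"grip":0,"dx":0.05,"dy":0,"dz":0.2,"rx":0,"ry":0,"rz":0},{"grip":0,"dx":0,"dy":0,"dz":0,"rx":0,"ry":0,"rz":0}]'
```

```text
time: 14.48
tool_pos: [0.54, 0.0665, 0.136]
ee_rot: [3.133, -0.002, 1.332]
wrist_force: [0.3, -0.0, 0.5]
width: 0.0006
time: 14.72
tool_pos: [0.5412, 0.067, 0.1326]
ee_rot: [3.13, -0.003, 1.332]
wrist_force: [-0.4, 0.9, 0.2]
width: 0.0001
time: 14.98
tool_pos: [0.5419, 0.0683, 0.1279]
ee_rot: [3.129, -0.003, 1.332]
wrist_force: [-0.2, -0.2, -0.2]
width: 0.0002
```

```bash
python3 -m inch '[{"grip":0,"dx":-0.04,"dy":-0.27,"dz":0,"rx":0.14,"ry":0,"rz":0},{"grip":0,"dx":0,"dy":0,"dz":0,"rx":0,"ry":0,"rz":0}]';python3 go.py .535 .066 .12 1.333
```

```text
time: 15.22
tool_pos: [0.5346, 0.069, 0.1279]
ee_rot: [-3.141, -0.003, 1.332]
wrist_force: [0.6, 0.6, 0.4]
width: 0.0004
t 15.22 pos [0.5346 0.069  0.1279] rot [-3.141e+00 -3.000e-03  1.332e+00] F [0.63 0.56 0.4 ] w 0.0
shift units [-0.11  0.05  0.32] turn units [-0.   -0.03 -0.01]
```

```bash
python3 -m inch '[{"grip":0,"dx":-0.08,"dy":0,"dz":0.25,"rx":0,"ry":0,"rz":0},{"grip":0,"dx":0,"dy":0,"dz":0.25,"rx":0,"ry":0,"rz":0},{"grip":0,"dx":0,"dy":0,"dz":0.25,"rx":0,"ry":0,"rz":0},{"grip":0,"dx":0,"dy":0,"dz":0,"rx":0,"ry":0,"rz":0}]';python3 look.py 13; python3 tilt.py 13
```

```text
time: 15.72
tool_pos: [0.5354, 0.07, 0.113]
ee_rot: [3.138, -0.01, 1.334]
wrist_force: [-2.8, -2.0, 6.5]
width: 0.0005
15.725 [0.5354 0.07   0.113 ] [-2.79 -2.03  6.52]
pointer_tip [([301.1, 235.5], 0.59)]
tab_high_mark [([309.4, 222.7], 0.59), ([282.0, 218.3], 0.31)]
tab_low_mark []
13 rivet [0.   2.17 0.93] t= -0.112
13 sq [-0.33  3.83  0.73] t= -0.168
13 corner [0.   2.5  0.82] t= -0.122
13 ptr [-5.    0.83  0.89] t= -0.028
```

View pics/c13.png

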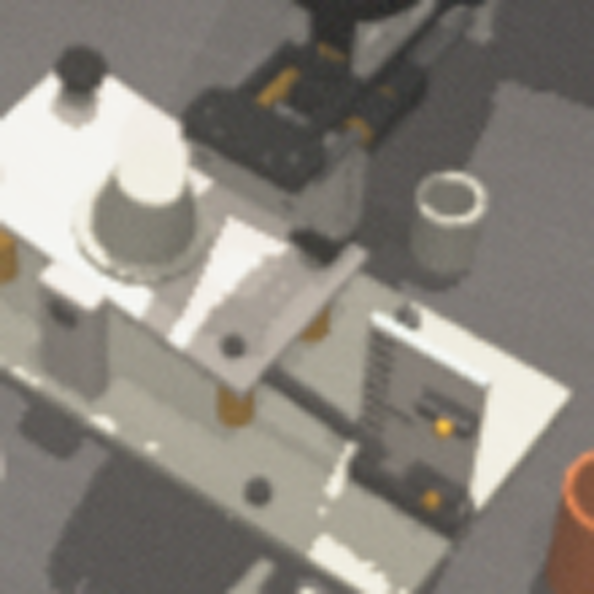

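```bash
sed -i "s/('sq',(-.035,.08,.11),(281,183,300,197))/('rnd',(-.035,-.08,.11),(237,157,252,174)),('rrim',(.047,-.088,.085),(223,180,233,190))/; s/,('ptr'.*228))):/):/" tilt.py; cp pics/s0.png pics/s0x.png 2>/dev/null; cp pics/scene0.png pics/s0.png; sed -i "s#pics/s2.png#pics/s0.png#" tilt.py; python3 tilt.py 9 13
python3 -m inch '[{"grip":0,"dx":0,"dy":0,"dz":0.25,"rx":0,"ry":0,"rz":0},{"grip":0,"dx":0,"dy":-0.04,"dz":0.1,"rx":0,"ry":0,"rz":0}]';python3 look.py 14; python3 tilt.py 14
```

```text
9 rivet [-0.83 -4.    0.99] t= 0.184
9 rnd [-0.17  4.17  0.86] t= 0.255
9 rrim [0.5  3.33 0.88] t= 0.165
9 corner [-0.83 -4.    0.97] t= 0.17
13 rivet [0.   2.17 0.94] t= -0.112
13 rnd [ 1.   -2.17  0.98] t= -0.171
13 rrim [ 0.33 -2.33  0.98] t= -0.128
13 corner [0.   2.5  0.82] t= -0.122
time: 16.18
tool_pos: [0.5355, 0.0708, 0.1085]
ee_rot: [3.134, -0.013, 1.334]
wrist_force: [-2.5, 0.3, 9.3]
width: 0.0008
16.175 [0.5355 0.0708 0.1085] [-2.47  0.31  9.34]
pointer_tip [([300.5, 232.7], 0.57)]
tab_high_mark [([243.1, 156.0], 0.58), ([307.4, 223.7], 0.41)]
tab_low_mark [([308.0, 236.9], 0.62), ([308.2, 221.2], 0.53)]
14 rivet [-0.17  3.17  0.94] t= -0.168
14 rnd [ 1.67 -2.67  0.97] t= -0.218
14 rrim [ 0.5  -3.    0.96] t= -0.167
14 corner [-0.17  3.33  0.81] t= -0.167
```

View pics/c14.png

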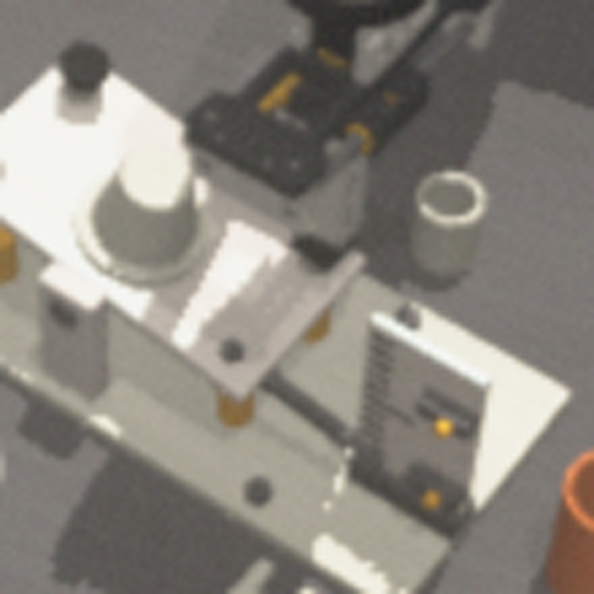

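```bash
python3 -m inch '[{"grip":0,"dx":-0.02,"dy":0,"dz":0.17,"rx":0,"ry":0,"rz":0},{"grip":0,"dx":0,"dy":0,"dz":0.12,"rx":0,"ry":0,"rz":0}]';python3 look.py 15; python3 tilt.py 15
```

```text
time: 16.62
tool_pos: [0.5357, 0.0712, 0.1062]
ee_rot: [3.132, -0.015, 1.334]
wrist_force: [-5.2, 0.2, 10.3]
width: 0.0001
16.625 [0.5357 0.0712 0.1062] [-5.17  0.16 10.32]
pointer_tip [([300.0, 237.6], 0.6)]
tab_high_mark [([307.8, 221.8], 0.45), ([262.8, 278.6], 0.41)]
tab_low_mark [([306.0, 236.7], 0.41)]
15 rivet [-0.17  3.67  0.94] t= -0.198
15 rnd [ 2.   -3.    0.96] t= -0.253
15 rrim [ 0.67 -3.5   0.97] t= -0.198
15 corner [-0.33  3.83  0.82] t= -0.195
```

```bash
python3 -m inch '[{"grip":0,"dx":0,"dy":0,"dz":0.1,"rx":0,"ry":0,"rz":0}]';python3 look.py 16; python3 tilt.py 16;  python3 - <<'E'
import cv2,numpy as np
f=lambda n:cv2.resize(cv2.imread(f'pics/{n}.png')[205:250,285:325],None,fx=9,fy=9,interpolation=2)
cv2.imwrite('pics/z16.png',np.hstack([f('s15'),f('s16')]))
E
```

```text
time: 16.95
tool_pos: [0.5357, 0.0712, 0.106]
ee_rot: [3.131, -0.015, 1.334]
wrist_force: [-4.1, 0.9, 10.5]
width: 0.0007
16.95 [0.5357 0.0712 0.106 ] [-4.06  0.88 10.54]
pointer_tip [([300.1, 238.1], 0.48)]
tab_high_mark [([307.8, 223.3], 0.41)]
tab_low_mark [([312.1, 236.5], 0.49)]
16 rivet [-0.17  3.67  0.94] t= -0.198
16 rnd [ 2.   -3.    0.96] t= -0.253
16 rrim [ 0.67 -3.5   0.96] t= -0.198
16 corner [-0.33  3.83  0.82] t= -0.195
```

View pics/z16.png

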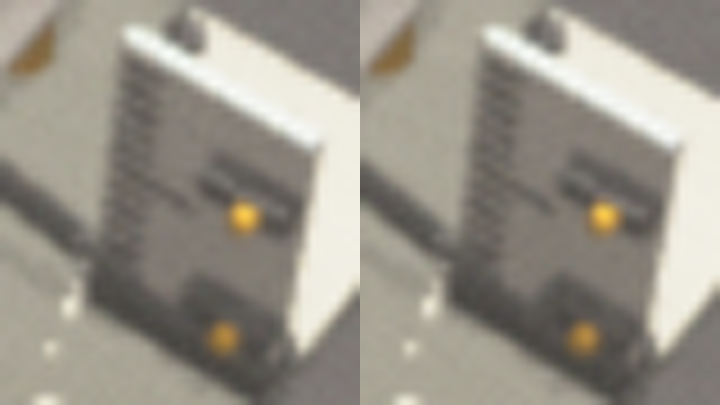

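```bash
python3 -m inch '[{"grip":0,"dx":0,"dy":0,"dz":0.04,"rx":0,"ry":0,"rz":0},{"grip":0,"dx":0,"dy":0,"dz":0.08,"rx":0,"ry":0,"rz":0},{"grip":0,"dx":0,"dy":0,"dz":0.09,"rx":0,"ry":0,"rz":0},{"grip":0,"dx":0,"dy":0,"dz":0.09,"rx":0,"ry":0,"rz":0}]';python3 look.py 17; python3 tilt.py 17
```

```text
time: 17.65
tool_pos: [0.5356, 0.071, 0.107]
ee_rot: [3.127, -0.015, 1.334]
wrist_force: [-4.6, -0.2, 10.2]
width: 0.0006
17.65 [0.5356 0.071  0.107 ] [-4.6  -0.25 10.15]
pointer_tip [([310.7, 197.1], 0.61), ([300.6, 235.8], 0.49)]
tab_high_mark [([306.6, 222.1], 0.55)]
tab_low_mark [([306.6, 236.7], 0.62)]
17 rivet [-0.17  3.5   0.94] t= -0.188
17 rnd [ 1.83 -2.83  0.96] t= -0.235
17 rrim [ 0.5  -3.33  0.96] t= -0.188
17 corner [-0.17  3.83  0.83] t= -0.195
```

Held between about -0.19 and -0.198. One more hold stretch at this level, then release.

```bash
python3 -m inch '[{"grip":0,"dx":0,"dy":0,"dz":0.09,"rx":0,"ry":0,"rz":0},{"grip":0,"dx":0,"dy":0,"dz":0.09,"rx":0,"ry":0,"rz":0},{"grip":0,"dx":0,"dy":0,"dz":0.08,"rx":0,"ry":0,"rz":0},{"grip":0,"dx":0,"dy":0,"dz":0.08,"rx":0,"ry":0,"rz":0}]';python3 look.py 18; python3 tilt.py 18
python3 -m inch '[{"grip":0,"dx":0,"dy":0,"dz":-0.5,"rx":0,"ry":0,"rz":0},{"grip":0,"dx":0,"dy":0,"dz":-0.8,"rx":0,"ry":0,"rz":0},{"grip":0,"dx":0,"dy":0,"dz":-1,"rx":0,"ry":0,"rz":0},{"grip":0,"dx":0,"dy":0,"dz":-1,"rx":0,"ry":0,"rz":0},{"grip":0,"dx":0,"dy":0,"dz":-0.5,"rx":0,"ry":0,"rz":0},{"grip":0,"dx":0,"dy":0,"dz":0,"rx":0,"ry":0,"rz":0},{"grip":0,"dx":0,"dy":0,"dz":0,"rx":0,"ry":0,"rz":0},{"grip":0,"dx":0,"dy":0,"dz":0,"rx":0,"ry":0,"rz":0}]';python3 look.py 19; python3 tilt.py 19
```

```text
time: 18.35
tool_pos: [0.5356, 0.0711, 0.107]
ee_rot: [3.124, -0.015, 1.334]
wrist_force: [-3.8, 0.9, 10.9]
width: 0.0007
18.35 [0.5356 0.0711 0.107 ] [-3.82  0.9  10.92]
pointer_tip [([247.7, 158.3], 0.74), ([295.6, 238.2], 0.66)]
tab_high_mark [([258.4, 206.8], 0.7), ([308.1, 221.3], 0.53)]
tab_low_mark [([305.5, 234.9], 0.45)]
18 rivet [-0.17  3.5   0.93] t= -0.188
18 rnd [ 1.83 -2.83  0.96] t= -0.235
18 rrim [ 0.5  -3.33  0.96] t= -0.188
18 corner [-0.17  3.67  0.84] t= -0.186
time: 19.55
tool_pos: [0.5315, 0.0688, 0.2005]
ee_rot: [3.131, -0.011, 1.333]
wrist_force: [-0.1, -0.4, -0.7]
width: 0.0007
19.55 [0.5315 0.0688 0.2005] [-0.1  -0.35 -0.66]
pointer_tip [([296.8, 229.4], 0.56)]
tab_high_mark [([307.6, 220.5], 0.61), ([255.5, 206.5], 0.36)]
tab_low_mark [([305.2, 235.3], 0.48)]
19 rivet [ 0.   -0.17  0.98] t= 0.008
19 rnd [0. 0. 1.] t= 0.0
19 rrim [0. 0. 1.] t= 0.0
19 corner [0.17 0.   0.85] t= 0.0
```

View pics/s19.png

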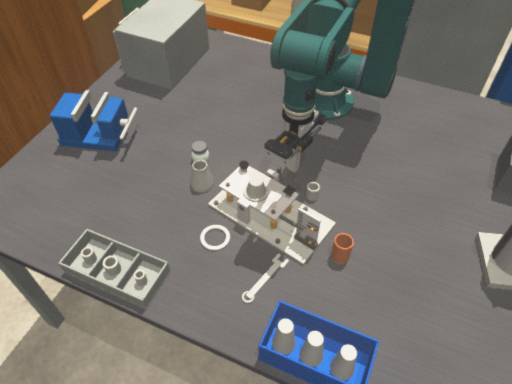

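```bash
python3 -c "
from bench import robot
print(robot.close_job())"
```

```text
the job is handed in; nothing more can be done
None
```

I pressed and released both pads in order, and the job was handed in at about 20 s of the 58 s allowed. No verdict is reported, so everything below rests on my own measurements.

- **Tabs:** I triangulated the tab screws at about +30 mm and −34 mm from the pointer's level position. A close wrist-camera view and the scale's own lines agreed to about 1 mm.
- **Round pad:** Over about 0.7 s the tilt at each end of the hold was 0.17 to 0.18 rad, which puts the pointer tip at about +30 to +32 mm. The wrist force was about 10 N. After release the pictures showed the plate level.
- **Square pad:** For more than 1.5 s the tilt read about −0.19 to −0.20 rad, or a pointer tip of about −33 to −35 mm. The wrist force was about 10 to 11 N. After release the plate was level to within 0.01 rad.
- **At the end:** The fingers were clear, about 75 mm above the pads, and the wrist force was near zero. The scene picture showed the loose parts and tabs where they had been.

**Checks that disagreed:**
- For the square pad, tilt worked out from the tool height came out slightly larger, with the tip at about −36 to −38 mm at the deepest point. I backed off about 1 mm for the rest of the hold.
- The network's pixels for the pointer tip and the tabs scattered too much to use. I went by tracked plate features, tool height and force instead.
- One tracked feature, the round pad, read larger tilts than the others in both presses, so I disregarded it.

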